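# Tip a power supply and seat it in the test dock

## Robot

A 6-joint arm with a two-finger parallel gripper is mounted at the origin on the work surface. World frame = base frame: x ahead of the robot, y to its left, z up, the work surface at z = 0. Lengths are in mm, angles in rad, forces in N, time in s.
With the tool pointing down it reaches from about 375 to 925 mm from the base axis. Payload 5.7 kg.
Tool frame: the origin (TCP) lies midway between the tips of the shut fingers; the grasp point (between the pads) lies 19 mm behind it (manip.grip_depth is the distance from the TCP to the grasp point, in mm); z points along the fingers, y is the line along which they close (so a half turn about z gives the same grasp; the last joint's range is limited). The gripper opens to 88 mm and grips with 3 to 60 N. Pads are 20 mm wide; open, the fingers measure 115 mm over their backs; the gripper's body (75 mm by 178 mm) begins 61 mm behind the grasp point.
Start: joints at [1.046, 0.359, 1.51, -0, 1.272, -0.115], TCP at [239.045, 550.291, 222.623] pointing down, gripper open.
Joint ranges: [-2.97, 2.97], [-1.01, 2.36], [0.21, 2.38], [-0.96, 4.11], [0.2, 2.71], [-2.98, 2.98]. Speed limits (rad/s): [2.39, 2.39, 3.14, 3.14, 3.14, 3.14].

## Interface

Orientations are given as a rotation vector (axis times angle).
In Python, from workcell import manip, imaging, job, spotter gives the robot as it stands.
- The arm moves only by the tool arm_command, never from a script. Its argument "series" is a list of rows, each a list of 3 entries, a list of its own where there are three numbers: the closure in counts, from 0 (fully open) to 255 (shut), then the shift along the tool's x, y, z in m, then the turn, a rotation vector about the tool's x, y, z in rad. A call has 1 to 20 rows; each row shifts and turns the commanded pose from where the row before left it, along the tool's axes as they then stand; what a row does not reach is not made up. A row lasts 1/10 s, in which the tool goes at most 50 mm and 8.59 degrees, less where a joint would pass 70% of its speed; a pose out of reach is approached as far as the arm can. A call with a gripper value outside its range is refused whole. The fingers move at their own pace and stop on an object; "grip_force" is the grip in N (left out, the last holds). Time passes only in rows, so rows that do not move let the fingers close. It gives the time, the measured TCP pose, the force, the opening and the grip force at its end, in the units of the state.
- manip.state(): the state, without advancing time (a new reading comes with each control period).
- imaging.read_camera(name): name is "scene" or "top"; returns (picture, depth): 480x640x3 uint8, red, green, blue; 480x640 float32, mm along the optical axis (not along the pixel's ray), 0 where there is no reading.
- imaging.get_calibration(name): a dict with "K" (3x3 intrinsics, pixels), "origin" and "orientation" of the camera in the world. Camera axes: x right, y up, looking along -z (the intrinsics and any distortion apply to the point x, -y, -z); pixel columns grow to the right and rows downward; lengths in mm; the calibration is good to about 2 mm. A picture is of the moment at which its call begins. get_calibration takes no time and is no camera call.
- job.close_job(): hands the job in; it is judged then, once.
Trained networks look in the newest picture that a camera, given by its name, has taken for a name from the list of things; names that differ only in an ending like _2 or _b are one class to them, and where a whole thing is asked for, a point or a joint stands for the part that bears it (a point fixed in the world has none). Each returns a list of dicts, best first, with "score" (0 to 1); they miss things now and then, are a little off and sometimes report something else, mostly with a low value. They report only what shows in the picture. A call takes as long as a camera call. They do not tell look-alikes from the thing itself.
- spotter.find_in(camera, name): "at" ([column, row] in pixels, amid what is visible of it).
The state is a dict: "clock": time; "joint_positions": joint angles; "qvel": joint speeds; "tau": joint torques, N m; "position": TCP position; "tcp_rot": TCP orientation; "ft_force": force on the tool from outside, world axes, zero at the start; "torque": the same for the moment, N m; "finger_gap": finger opening in mm; "grip_force": force on a finger pad.
Only numpy, scipy, OpenCV 4.12 (cv2) and the standard library are available. Lean on these libraries where they do the work, as an engineer would, in place of code of your own. Each camera call takes 0.05 s, during which the arm holds its last target. There are 200 camera calls.

## Task

Push the standing steel power supply over, high on its fan side, so that it falls flat onto its label side with the fan grille facing up; then slide it along the dock's rubber floor between the rails and press it firmly home against the brass contact plate for a moment, with about 13 N on the plate, whose depth differs each time and must be found by feel: under 8 N the contacts do not close, over 20 N they bend. Ease off slowly so that it stays lying square between the rails, still touching the plate; never lift it, and leave everything else on the bench where it is.

Things in the scene. Friction and masses are not known exactly. Their poses are not given: they have to be found in the camera images.
- psu: slim steel power supply, a box 41 x 82 x 150 mm (its x, y, z), 0.5 to 0.75 kg, weight central, at first standing on its short end on the dock's floor. Origin: centre of that foot end; z along its length. Black round fan grille on its -x face, yellow label on its +x face, which looks towards the bay within 0.12 rad. Lying fan up, its x axis points down and its z axis into the bay
- psu_nose (a point): centre of the supply's copper-strip end face, 150 mm from its origin along its z axis; at first the top end, the end that leads into the bay; axes as the supply's
- dock: fixed test dock. Origin: on the bench, on the bay's centre line; x runs level into the bay, z up. Its black rubber floor, 12 mm thick, spans x -185 to 185, y -75 to 75 mm; the supply first stands near x = -130, y = 0. The floor is open up to x = 49 mm. Sliding the supply takes a push of 2 to 12 N against floor and rails, before the plate adds its own force
- head: blue tester head closing the bay, 60 mm high above the floor, and its brass contact plate (70 x 32 mm). Origin: on the bench, below the head's outward face, dock x = 159 mm; axes as the dock's. The plate's free face stands 15 to 37 mm out from the head's face, set differently each time and not measured; pressed, it gives 1 mm per 5 N, at most 5 mm, no preload, damped (returns slowly)
- bay_mouth (a point): point on the floor midway between the outer ends of the parallel rails, at dock x = 90 mm, 12 mm above the bench; axes as the dock's. The aluminium rails are 22 mm high above the floor and 87 mm apart, from here 52 mm into the bay; before them lead-in rails flare outward at 24 degrees from 42 mm farther out, where they are about 124 mm apart
- phone: bystander: black smartphone 145 x 72 x 9 mm lying flat; origin under its centre
- keyphone: bystander: grey keypad phone 112 x 56 x 14 mm lying flat; origin under its centre
- screwdriver: bystander: screwdriver 180 mm long, lying; origin under it, x along it
- tape: bystander: roll of yellow tape, 80 mm across, 20 mm high, lying flat; origin under its centre
- mug: bystander: blue mug 80 mm across, 90 mm high; origin under its centre, handle to its +y
- tray: bystander: orange parts tray 140 x 100 x 30 mm; origin under its centre
- battery: bystander: black laptop battery 200 x 50 x 20 mm lying flat; origin under its centre
There are look-alikes about, which are no part of the job. Leave any green or purple look-alike of the psu alone.

How it is judged:
By the outcome, as a careful person would: the job done as asked, in the order asked, and still so for the second after the job is handed in, with the robot touching nothing.
It also fails if it takes over 61 s, if anything falls off the work surface, if the arm or the gripper's body presses on something with over 40 N, if the wrist force passes 120 N, or if a joint passes its speed limit or range.

## Working session

There is one attempt and no reset: what is moved stays moved. The work goes in short steps, Python scripts to look and compute and a tool call to move; the robot and the scene stay as the last step left them, time stands still between calls to the robot, and variables do not carry over. Pictures are saved under pics/ and viewed, at most 10 in all, crops included, and the job is handed in when it is done.

Besides the shell and the picture viewer there is one more tool, called after ">>>" in YAML: its name, and indented under it one key for each argument. arm_command: Moves the arm, as the interface text tells. Its arguments: {"type":"object","properties":{"series":{"type":"array"},"grip_force":{"type":"number"}},"required":["series"]}

```bash
mkdir -p pics; ls
python3 - <<'E'
from workcell import manip, imaging, job, spotter
import cv2, numpy as np
print(manip.state())
for c in ("scene","top"):
    p,d=imaging.read_camera(c); cv2.imwrite(f"pics/{c}0.png",p[:,:,::-1]); np.savez(f"{c}0.npz",p=p,d=d)
    print(c,imaging.get_calibration(c))
    for n in ("psu","psu_nose","dock","head","bay_mouth"):
        print(n,[(np.round(r["at"]),round(r["score"],2)) for r in spotter.find_in(c,n)][:4])
E
```

```text
pics
{'clock': 0.0, 'joint_positions': array([ 1.04588828e+00,  3.59525193e-01,  1.51140152e+00,  7.47384371e-07,
        1.27251102e+00, -1.15080397e-01]), 'qvel': array([-0.00057169, -0.00032982, -0.00133131,  0.0016396 ,  0.00026996,
        0.00058693]), 'tau': array([-7.73387128e-04, -5.15355635e+01, -2.70733398e+01,  6.74844906e-02,
        3.44289117e-02, -1.88330164e-04]), 'position': array([238.72327589, 549.72233302, 221.80934627]), 'tcp_rot': array([-6.39141890e-01, -3.07529574e+00,  2.75025449e-03]), 'ft_force': array([ 0.29847773,  1.01385625, -0.04773355]), 'torque': array([ 0.03031075, -0.02294546,  0.0436547 ]), 'grip_force': 0.0, 'finger_gap': 87.88468352889987}
scene {'K': array([[454.67593281,   0.        , 316.16174718],
       [  0.        , 454.67593281, 236.76397939],
       [  0.        ,   0.        ,   1.        ]]), 'origin': array([1466.65174805,  434.45793861,  937.07790082]), 'orientation': array([0.56604892, 0.86757026, 1.85555815])}
psu [(array([341., 239.]), 0.94), (array([386., 274.]), 0.88), (array([405., 226.]), 0.88), (array([352., 204.]), 0.64)]

[... 299 characters left out ...]
'K': array([[440.67606435,   0.        , 313.86313798],
       [  0.        , 440.67606435, 233.01238558],
       [  0.        ,   0.        ,   1.        ]]), 'origin': array([ 437.16831534,   30.22196837, 1167.98808515]), 'orientation': array([ 0.07691166, -0.11305715, -1.59161601])}
psu [(array([278., 253.]), 0.95), (array([297., 321.]), 0.89), (array([223., 316.]), 0.85), (array([211., 229.]), 0.82)]
psu_nose [(array([214., 230.]), 0.93), (array([221., 316.]), 0.86), (array([299., 323.]), 0.72), (array([280., 251.]), 0.57)]
dock [(array([387., 214.]), 0.7), (array([339., 237.]), 0.61)]
head [(array([392., 214.]), 0.97)]
bay_mouth [(array([342., 234.]), 0.64), (array([213., 174.]), 0.55)]
```

View pics/scene0.png

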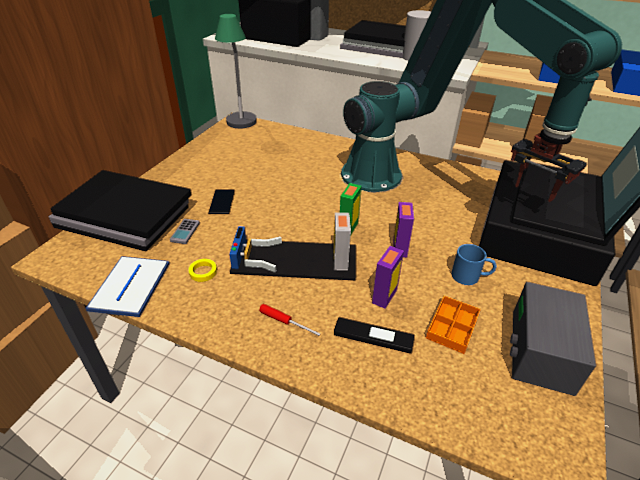

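View pics/top0.png

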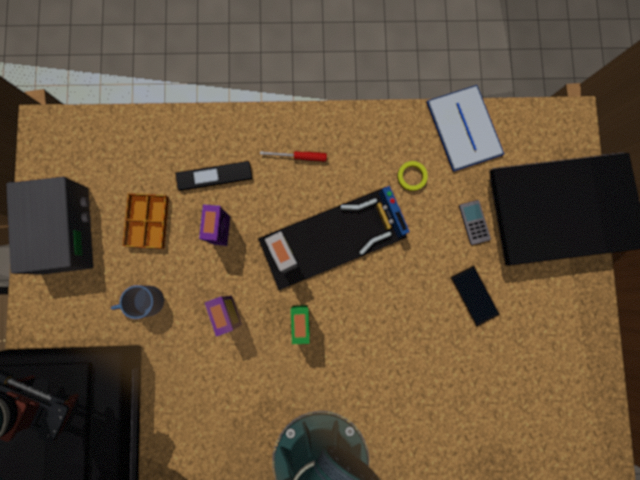

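The standing grey supply is at about (282,250) in the top view and (341,239) in the scene view. The dock runs right and slightly up to the blue head at (395,212). The purple and green look-alikes stand beside it.

```bash
cat > h.py <<'E'
import numpy as np, cv2
from scipy.spatial.transform import Rotation as R
from workcell import manip, imaging, job, spotter
def cloud(c,d):
    k=imaging.get_calibration(c);K=k["K"];v,u=np.mgrid[:480,:640]
    P=np.stack([(u-K[0,2])/K[0,0]*d,-(v-K[1,2])/K[1,1]*d,-d],-1)
    W=P@R.from_rotvec(k["orientation"]).as_matrix().T+k["origin"]; W[d<=0]=np.nan
    return W
def proj(c,X):
    k=imaging.get_calibration(c);K=k["K"]
    p=(np.asarray(X,float)-k["origin"])@R.from_rotvec(k["orientation"]).as_matrix()
    return np.stack([K[0,0]*p[...,0]/-p[...,2]+K[0,2],K[1,1]*p[...,1]/p[...,2]+K[1,2]],-1)
def rect(P):
    c,s,a=cv2.minAreaRect(P.astype(np.float32)); return np.round(c,1),np.round(s,1),round(a,1)
E
python3 - <<'E'
from h import *
for c in ("top","scene"):
    z=np.load(f"{c}0.npz");p=z["p"].astype(int);W=cloud(c,z["d"])
    near=(np.abs(W[...,0]-430)<260)&(np.abs(W[...,1]-30)<330)
    print(c,"table",np.nanmedian(W[near][:,2]))
    br=p.max(-1)
    for n,(u,v) in {"psu":(282,250) if c=="top" else (343,220)}.items(): print(n,W[v,u],p[v,u])
    c0=W[250,282] if c=="top" else c0
    # psu top
    m=near&(W[...,2]>150)&(W[...,2]<175)&(np.hypot(W[...,0]-c0[0],W[...,1]-c0[1])<75)
    print("top face",m.sum(),np.nanmedian(W[m],0),rect(W[m][:,:2]))
    sat=p.max(-1)-p.min(-1)
    m=near&(W[...,2]>5)&(W[...,2]<20)&(br<60)
    n,l,st,ce=cv2.connectedComponentsWithStats(m.astype(np.uint8))
    for i in range(1,n):
        if st[i,4]>400: q=W[l==i]; print("dock",st[i,4],np.nanmedian(q,0),rect(q[:,:2]))
    m=near&(p[...,2]>90)&(p[...,2]>p[...,0]+50)&(p[...,2]>p[...,1]+30)&(W[...,2]>40)
    n,l,st,ce=cv2.connectedComponentsWithStats(m.astype(np.uint8))
    for i in range(1,n):
        if st[i,4]>40: q=W[l==i]; print("blue",st[i,4],np.nanmedian(q,0),rect(q[:,:2]),np.nanpercentile(q[:,2],[5,95]))
E
```

```text
top table 0.2634765477863539
psu [521.33981848  79.45042072 161.20348573] [160  92  58]
top face 650 [517.40989815  84.21670111 161.7212547 ] (array([518.,  85.]), array([82. , 41.7]), 25.1)
dock 5771 [559.29499298 -38.63131262  11.64457816] (array([563. , -46.6]), array([148. , 363.9]), 21.0)
blue 49 [ 672.80938229 -185.00694233   72.01812042] (array([ 666.9, -188.4]), array([34.1, 18.3]), 23.1) [67.93982221 75.60876862]
blue 108 [ 624.03668931 -205.5261182    71.68761177] (array([ 605.4, -212. ]), array([84.3, 19.4]), 20.0) [68.47968282 75.27678126]
scene table 1.870012502077202
psu [519.13690558  87.35564825 166.37922057] [229 124  67]
top face 326 [527.16231356  88.772587   163.01151113] (array([518.9,  85.7]), array([90.3, 40.9]), 24.3)
dock 2998 [572.69151205 -24.82975406  13.10064002] (array([563.3, -40.7]), array([153.9, 357.2]), 20.8)
blue 175 [ 654.66935686 -190.29581274   72.10470933] (array([ 626. , -202.7]), array([133.6,  21.3]), 20.8) [46.65882078 75.471429  ]
```

```bash
cat >> h.py <<'E'
TH=np.radians(21-90); O=np.array([563.,-46.6])
def dock(W,th=None,o=None):
    th=TH if th is None else th;o=O if o is None else o
    e=np.array([[np.cos(th),np.sin(th)],[-np.sin(th),np.cos(th)]])
    return np.concatenate([(W[...,:2]-o)@e.T,W[...,2:]],-1)
E
python3 - <<'E'
from h import *
from scipy.stats import linregress
for c in ("top","scene"):
    z=np.load(f"{c}0.npz");p=z["p"].astype(int);W=cloud(c,z["d"]);D=dock(W)
    br=p.max(-1);sat=br-p.min(-1)
    fl=(np.abs(D[...,0])<200)&(np.abs(D[...,1])<90)&(D[...,2]>4)&(D[...,2]<20)&(br<60)
    q=D[fl]; print(c,"x range",np.percentile(q[:,0],[.2,99.8]))
    for lo in (-100,-60,-20,20,60,100,140):
        s=q[(q[:,0]>lo)&(q[:,0]<lo+40)]; print(lo,np.percentile(s[:,1],[.5,99.5]).round(1),end=" ")
    print()
    rl=(D[...,0]>30)&(D[...,0]<150)&(np.abs(D[...,1])<75)&(D[...,2]>27)&(D[...,2]<42)&(sat<50)&(br>100)
    q=D[rl]
    for lo in range(40,150,20):
        s=q[(q[:,0]>lo)&(q[:,0]<lo+20)]
        for t in (s[s[:,1]<0],s[s[:,1]>0]):
            if len(t)>5: print("rail",lo,len(t),np.percentile(t[:,1],[3,50,97]).round(1),np.median(t[:,2]).round(1))
    pl=(D[...,0]>80)&(D[...,0]<170)&(np.abs(D[...,1])<45)&(D[...,2]>20)&(p[...,0]>p[...,2]+60)
    q=D[pl]; print("plate",len(q),np.percentile(q,[5,50,95],axis=0).round(1) if len(q) else "")
    hd=(D[...,0]>100)&(D[...,0]<220)&(np.abs(D[...,1])<85)&(D[...,2]>60)
    q=D[hd]; print("head",rect(q[:,:2]),np.percentile(q,[3,97],axis=0).round(1))
    tall=(D[...,2]>130)&(D[...,2]<175)&(np.abs(D[...,0]+100)<300)&(np.abs(D[...,1])<300)
    n,l,st,ce=cv2.connectedComponentsWithStats(tall.astype(np.uint8))
    for i in range(1,n):
        if st[i,4]>80: q=D[l==i]; q=q[q[:,2]>np.nanpercentile(q[:,2],50)-4]; print("tall",rect(q[:,:2]),np.median(q,0).round())
E
```

```text
top x range [-181.2183587  172.2386186]
-100 [-72.7  73. ] -60 [-73.2  72.8] -20 [-72.3  72.9] 20 [-73.2  72.5] 60 [-72.6  72.6] 100 [-73.   72.8] 140 [-73.5  72.9] 
rail 40 14 [-66.7 -62.5 -58.1] 33.1
rail 40 12 [58.3 63.4 66.8] 34.4
rail 60 29 [-63.1 -56.4 -50.2] 34.1
rail 60 25 [50.8 56.2 62.4] 34.2
rail 80 23 [-52.5 -48.1 -44.2] 34.3
rail 80 24 [44.3 49.1 53.9] 33.4
rail 100 25 [-50.8 -47.  -43.5] 33.4
rail 100 24 [44.1 47.7 51.5] 33.9
rail 120 24 [-50.8 -47.1 -43.5] 34.2
rail 120 23 [44.1 47.8 51.6] 32.9
plate 93 [[136.9 -30.6  44. ]
 [140.8   1.   48.6]
 [149.4  30.1  54. ]]
head (array([168.8,   0.3]), array([130.1,  23.2]), 89.9) [[158.  -60.8  62.6]
 [179.2  61.   76.4]]
tall (array([-265.6,  131.7]), array([82.2, 42.3]), 61.9) [-265.  131.  150.]
tall (array([-138.5,    5.5]), array([40.8, 81.4]), 4.2) [-138.    5.  162.]
tall (array([-323.4,  -77.5]), array([81.6, 41.5]), 88.2) [-323.  -78.  149.]
tall (array([-161.3, -167.5]), array([82.2, 41. ]), 70.9) [-162. -168.  149.]
scene x range [-183.80203237  178.27008617]
-100 [-67.8  78.1] -60 [-69.1  78.2] -20 [-68.1  78. ] 2
[... 201 characters left out ...]
] 33.6
rail 80 23 [-52.4 -45.  -40.9] 34.7
rail 80 25 [44.4 51.1 57.3] 33.8
rail 100 25 [-49.4 -44.  -39.4] 33.2
rail 100 24 [44.8 50.1 55.9] 33.5
rail 120 20 [-50.6 -44.3 -28.7] 34.2
rail 120 27 [45.1 50.  55. ] 32.7
plate 71 [[135.6 -26.   31.4]
 [139.8  15.4  50. ]
 [166.2  35.9  75.1]]
head (array([167.6,   1.4]), array([136.7,  22.8]), 89.9) [[156.8 -58.8  61.3]
 [177.6  65.7  77.5]]
tall (array([-161.6, -166. ]), array([88., 43.]), 70.1) [-163. -162.  151.]
tall (array([-324.3,  -74.8]), array([88.2, 40.8]), 86.9) [-324.  -72.  151.]
tall (array([-139.3,    6.3]), array([40.8, 90.3]), 3.3) [-139.   10.  163.]
tall (array([-265.8,  133.3]), array([85.3, 42.3]), 63.2) [-266.  137.  151.]
```

>>> arm_command:
  series:
    - [110,[-0.0335,-0.023,0],[0,0,0.0662]]
    - [110,[-0.0335,-0.023,0],[0,0,0]]
    - [110,[-0.0335,-0.023,0],[0,0,0]]
    - [110,[-0.0335,-0.023,0],[0,0,0]]
    - [110,[-0.0335,-0.023,0],[0,0,0]]
    - [110,[-0.0335,-0.023,0],[0,0,0]]
    - [110,[-0.0335,-0.023,0],[0,0,0]]
    - [110,[-0.0335,-0.023,0],[0,0,0]]
    - [110,[-0.0335,-0.023,0],[0,0,0]]
    - [110,[-0.0335,-0.023,0],[0,0,0]]
    - [110,[-0.0335,-0.023,0],[0,0,0]]
    - [110,[0,0,0],[0,0,0.13]]
    - [110,[0,0,0],[0,0,0.13]]
    - [110,[0,0,0],[0,0,0.13]]
    - [110,[0,0,0],[0,0,0.13]]
    - [110,[0,0,0],[0,0,0.13]]
    - [110,[0,0,0],[0,0,0]]
  grip_force: 20

```text
clock: 2.3
position: [453.1, 157.9, 222.8]
tcp_rot: [1.678, 2.656, 0.0]
ft_force: [-0.6, 0.3, 0.2]
finger_gap: 49.9
grip_force: 0.0
```

```bash
cat >> h.py <<'E'
def st():
    s=manip.state();M=R.from_rotvec(s["tcp_rot"]).as_matrix()
    e=np.array([np.cos(TH),np.sin(TH)]);f=np.array([-e[1],e[0]])
    F=s["ft_force"]
    print("t",round(s["clock"],2),"dock",dock(s["position"]).round(1),"yaw err tool y vs dock y deg",round(np.degrees(np.arctan2(M[:2,1]@-e,M[:2,1]@f)),2),"tool z",M[:,2].round(3),"F dock",(F[:2]@e).round(2),(F[:2]@f).round(2),F[2].round(2),"gap",round(s["finger_gap"],1))
E
python3 -c "
from h import *
st()"
```

```text
t 2.3 dock [-230.3  -29.3  222.8] yaw err tool y vs dock y deg 4.42 tool z [ 0. -0. -1.] F dock -0.55 -0.47 0.21 gap 49.9
```

>>> arm_command:
  series:
    - [110,[0,0,0],[0,0,0.077]]
    - [110,[-0.018,0.017,0],[0,0,0]]
    - [110,[-0.018,0.017,0],[0,0,0]]
    - [110,[0,0,0.028],[0,0,0]]
    - [110,[0,0,0.028],[0,0,0]]
    - [110,[0,0,0.026],[0,0,0]]
    - [110,[0,0,0],[0,0,0]]

```text
clock: 3.0
position: [495.0, 136.1, 137.8]
tcp_rot: [-1.771, -2.589, 0.007]
ft_force: [0.7, 0.0, -0.3]
finger_gap: 50.0
grip_force: 0.0
```

```bash
python3 -c "
from h import *
st()"
```

```text
t 3.0 dock [-194.9    1.9  137.8] yaw err tool y vs dock y deg 0.25 tool z [-0.006 -0.001 -1.   ] F dock 0.24 0.66 -0.33 gap 50.0
```

>>> arm_command:
  series:
    - [110,[-0.008,0,0],[0,0,0]]
    - [110,[-0.008,0,0],[0,0,0]]
    - [110,[-0.005,0,0],[0,0,0]]
    - [110,[-0.005,0,0],[0,0,0]]
    - [110,[-0.005,0,0],[0,0,0]]
    - [110,[-0.005,0,0],[0,0,0]]
    - [110,[-0.005,0,0],[0,0,0]]
    - [110,[-0.005,0,0],[0,0,0]]
    - [110,[-0.005,0,0],[0,0,0]]
    - [110,[-0.005,0,0],[0,0,0]]

```text
clock: 4.0
position: [517.8, 83.8, 140.6]
tcp_rot: [-1.778, -2.59, 0.001]
ft_force: [0.1, 0.6, -0.4]
finger_gap: 50.2
grip_force: 0.0
```

```bash
cat > look.py <<'E'
import sys
from h import *
st()
for c in ("top","scene"):
    p,d=imaging.read_camera(c); np.savez(f"{c}_{sys.argv[1]}.npz",p=p,d=d)
    D=dock(cloud(c,d)); p=p.astype(int)
    m=(D[...,0]>-200)&(D[...,0]<165)&(np.abs(D[...,1])<75)&(D[...,2]>45)&(D[...,2]<float(sys.argv[2]))
    n,l,s,ce=cv2.connectedComponentsWithStats(m.astype(np.uint8))
    for i in range(1,n):
        if s[i,4]>60: q=D[l==i]; print(c,s[i,4],rect(q[:,:2]),np.median(q,0).round(1),np.percentile(q,[2,98],axis=0).round(1).tolist())
if len(sys.argv)>3:
    cv2.imwrite(f"pics/{sys.argv[1]}.png",p.astype(np.uint8)[150:350,180:480,::-1].repeat(2,0).repeat(2,1))
E
python3 look.py a 200 s
```

```text
t 4.0 dock [-138.     4.6  140.6] yaw err tool y vs dock y deg 0.08 tool z [-0. -0. -1.] F dock -0.55 0.27 -0.36 gap 50.2
top 262 (array([161.1,   0. ]), array([128.7,   7.7]), 90.0) [159.2  -2.6  68.6] [[157.5, -61.9, 46.5], [164.8, 61.0, 76.3]]
top 87 (array([140.3,   0.3]), array([69.4,  9. ]), 88.9) [1.402e+02 1.000e-01 4.830e+01] [[135.9, -33.0, 45.3], [144.3, 33.7, 52.6]]
scene 924 (array([-114.4,   10. ]), array([75. , 87.6]), 3.3) [-116.3   44.9  138.2] [[-149.1, -27.2, 49.9], [-79.0, 52.2, 178.9]]
scene 179 (array([160.4,   1.6]), array([134.5,   8.8]), 89.8) [158.4  10.8  68.6] [[156.5, -59.1, 45.8], [164.5, 66.5, 77.4]]
```

View pics/a.png

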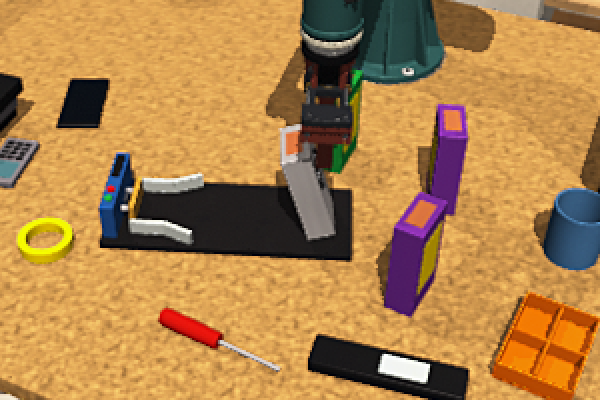

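The supply (crop about (308,185)) is tilting toward the bay, near or past balance. I'll push on a little.

>>> arm_command:
  series:
    - [110,[-0.005,0,0],[0,0,0]]
    - [110,[-0.005,0,0],[0,0,0]]
    - [110,[-0.005,0,0],[0,0,0]]
    - [110,[0,0,0],[0,0,0]]
    - [110,[0,0,0],[0,0,0]]
    - [110,[0.03,0,0],[0,0,0]]
    - [110,[0.03,0,0],[0,0,0]]
    - [110,[0.01,0,0],[0,0,0]]
    - [110,[0,0,0],[0,0,0]]

```text
clock: 5.0
position: [497.4, 136.6, 140.7]
tcp_rot: [-1.774, -2.592, 0.0]
ft_force: [-0.4, -0.9, 0.1]
finger_gap: 50.0
grip_force: 0.0
```

```bash
python3 look.py b 65 s
```

```text
t 5.0 dock [-194.6    4.4  140.7] yaw err tool y vs dock y deg 0.22 tool z [-0. -0. -1.] F dock 0.66 -0.7 0.05 gap 50.0
top 94 (array([158.6,  -0.6]), array([127.3,   2.7]), 89.9) [1.583e+02 1.000e-01 5.560e+01] [[157.4, -60.3, 45.4], [159.7, 61.0, 64.8]]
top 88 (array([140.1,   0.2]), array([ 8.9, 69.6]), 1.1) [140.1   0.5  48.1] [[136.1, -32.8, 45.2], [144.4, 34.0, 53.2]]
top 1879 (array([-41.4,  11.9]), array([149.7,  82.2]), 3.7) [-42.   11.6  52.8] [[-113.1, -28.6, 48.5], [30.2, 51.7, 57.3]]
scene 72 (array([157.4,   3.5]), array([130.4,   7.1]), 87.0) [157.5  19.   54.2] [[155.7, -60.1, 45.5], [163.0, 67.7, 64.1]]
scene 1057 (array([-42.3,  12.4]), array([150.2,  90.9]), 4.3) [-42.7  19.1  54.3] [[-114.8, -28.7, 46.8], [29.1, 57.0, 58.2]]
```

View pics/b.png

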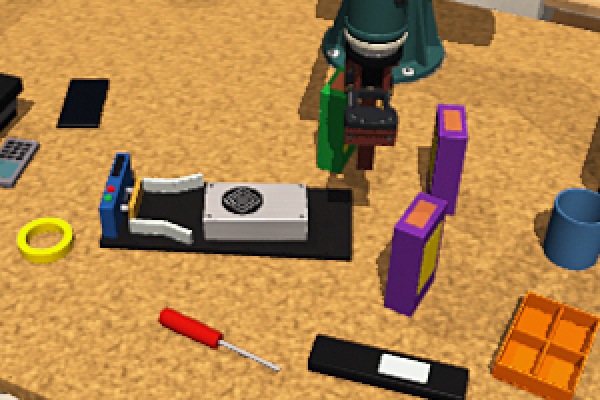

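The supply lies flat with the fan grille up at crop (240,200). It is centred at dock (-41,12) and yawed 3.7°. I'll nudge its +y side to centre and square it.

>>> arm_command:
  series:
    - [255,[-0.0334,0.0172,0],[0,0,0]]
    - [255,[-0.0334,0.0172,0],[0,0,0]]
    - [255,[-0.0334,0.0172,0],[0,0,0]]
    - [255,[-0.0334,0.0172,0],[0,0,0]]
    - [255,[-0.0334,0.0172,0],[0,0,0]]
    - [255,[0,0,0.028],[0,0,0]]
    - [255,[0,0,0.028],[0,0,0]]
    - [255,[0,0,0.028],[0,0,0]]
    - [255,[0,0,0.026],[0,0,0]]
    - [255,[0,0,0],[0,0,0]]

```text
clock: 6.1
position: [635.5, 9.4, 27.0]
tcp_rot: [-1.776, -2.584, 0.006]
ft_force: [-0.4, -0.3, -0.8]
finger_gap: 0.2
grip_force: 0.0
```

```bash
python3 -c "
from h import *
st()"
```

```text
t 6.1 dock [-26.3  87.8  27. ] yaw err tool y vs dock y deg 0.0 tool z [-0.007  0.    -1.   ] F dock 0.15 -0.47 -0.81 gap 0.2
```

>>> arm_command:
  series:
    - [255,[0,-0.012,0],[0,0,0]]
    - [255,[0,-0.005,0],[0,0,0]]
    - [255,[0,-0.004,0],[0,0,0]]
    - [255,[0,-0.003,0],[0,0,0]]
    - [255,[0,-0.003,0],[0,0,0]]
    - [255,[0,-0.003,0],[0,0,0]]
    - [255,[0,-0.003,0],[0,0,0]]
    - [255,[0,0,0],[0,0,0]]
    - [255,[0,0,0],[0,0,0]]

```text
clock: 7.0
position: [609.0, -1.3, 31.4]
tcp_rot: [1.776, 2.588, 0.002]
ft_force: [4.3, 0.2, 2.9]
finger_gap: 0.3
grip_force: 2.3
```

```bash
python3 look.py c 65
```

```text
t 7.0 dock [-25.8  59.2  31.4] yaw err tool y vs dock y deg 0.08 tool z [ 0.003 -0.    -1.   ] F dock 1.4 4.09 2.95 gap 0.3
top 91 (array([158.4,   0.8]), array([  2.9, 125.7]), 0.1) [158.3  -3.5  53.7] [[157.1, -58.9, 45.8], [159.3, 61.6, 64.6]]
top 85 (array([140.6,   0.2]), array([ 8.3, 69.6]), 0.2) [140.2  -0.   48.5] [[136.5, -32.9, 45.7], [144.2, 33.8, 53.3]]
top 94 (array([20.2, 27.2]), array([48.7, 18.4]), 67.0) [21.  24.7 52.7] [[10.9, 4.3, 48.5], [30.9, 49.3, 56.7]]
top 397 (array([-75.7,  26.8]), array([51.1, 63.8]), 65.2) [-76.6  23.   52.7] [[-109.5, -4.4, 48.6], [-52.7, 46.2, 56.4]]
top 61 (array([-17.4,  15.2]), array([12.3, 32.7]), 89.7) [-17.8  15.2  53.4] [[-32.7, 9.6, 48.6], [-2.1, 21.2, 57.4]]
scene 71 (array([157.1,   3.2]), array([126.8,   8.3]), 86.6) [157.7  13.2  55.2] [[156.3, -58.5, 45.9], [164.4, 66.2, 63.8]]
scene 82 (array([24.8, 14.2]), array([13.4, 86. ]), 1.8) [26.2 11.3 53.7] [[19.8, -28.0, 46.5], [32.1, 55.7, 58.4]]
scene 442 (array([-84.4,   7.4]), array([64.4, 88.3]), 2.3) [-86.3  15.4  54.1] [[-116.8, -32.9, 47.3], [-55.4, 50.3, 58.0]]
```

>>> arm_command:
  series:
    - [255,[0,-0.002,0],[0,0,0]]
    - [255,[0,-0.002,0],[0,0,0]]
    - [255,[0,-0.002,0],[0,0,0]]
    - [255,[0,0,0],[0,0,0]]
    - [255,[0,0,0],[0,0,0]]
    - [255,[0,0,0],[0,0,0]]

```text
clock: 7.7
position: [603.2, -3.4, 31.1]
tcp_rot: [1.777, 2.589, 0.002]
ft_force: [5.1, 0.6, 3.9]
finger_gap: 0.9
grip_force: 2.5
```

```bash
python3 -c "
from h import *
st()"
```

```text
t 7.7 dock [-25.9  53.1  31.1] yaw err tool y vs dock y deg 0.08 tool z [ 0.002 -0.    -1.   ] F dock 1.22 4.97 3.85 gap 0.9
```

>>> arm_command:
  series:
    - [110,[0,0.025,0],[0,0,0]]
    - [110,[0,0.01,-0.03],[0,0,0]]
    - [110,[0,0,-0.045],[0,0,0]]
    - [110,[0.03,-0.02,-0.03],[0,0,0]]
    - [110,[0.035,-0.025,0],[0,0,0]]
    - [110,[0.035,-0.023,0],[0,0,0]]
    - [110,[0.034,-0.02,0],[0,0,0]]
    - [110,[0,0,0],[0,0,0]]

```text
clock: 8.5
position: [496.2, 104.5, 134.2]
tcp_rot: [-1.77, -2.586, 0.009]
ft_force: [0.2, -0.1, 0.5]
finger_gap: 49.8
grip_force: 0.0
```

```bash
python3 look.py d 65
```

```text
t 8.5 dock [-165.    -8.2  134.2] yaw err tool y vs dock y deg 0.22 tool z [-0.01 -0.   -1.  ] F dock 0.15 0.11 0.46 gap 49.8
top 95 (array([158.4,  -0.3]), array([  3.3, 127.9]), 0.9) [158.3  -5.7  55. ] [[157.4, -62.3, 45.6], [159.3, 60.9, 64.1]]
top 85 (array([1.405e+02, 1.000e-01]), array([69.5,  8.6]), 89.9) [140.3  -1.3  48.4] [[136.3, -32.9, 45.6], [144.5, 33.9, 51.6]]
top 1633 (array([-40.9,   2.5]), array([145.1,  82.2]), 0.6) [-33.7  -0.6  52.8] [[-100.9, -37.5, 48.2], [28.8, 41.5, 57.2]]
scene 78 (array([157.4,   4.3]), array([127.5,   7.4]), 86.7) [157.5  21.5  55.6] [[156.0, -58.1, 45.4], [163.4, 66.6, 64.5]]
scene 1023 (array([-44.3,   3.8]), array([ 88.1, 149.6]), 90.0) [-44.5   9.7  54.4] [[-115.9, -36.9, 46.7], [27.4, 44.9, 58.4]]
```

>>> arm_command:
  series:
    - [110,[-0.015,0.01,0],[0,0,0]]
    - [110,[0,0,0.035],[0,0,0]]
    - [110,[0,0,0.035],[0,0,0]]
    - [110,[0,0,0.025],[0,0,0]]
    - [110,[0,0,0.01],[0,0,0]]
    - [110,[0,0,0],[0,0,0]]
    - [110,[-0.01,0,0],[0,0,0]]
    - [110,[-0.006,0,0],[0,0,0]]
    - [110,[-0.006,0,0],[0,0,0]]
    - [110,[-0.006,0,0],[0,0,0]]
    - [110,[-0.006,0,0],[0,0,0]]
    - [110,[-0.006,0,0],[0,0,0]]
    - [110,[-0.006,0,0],[0,0,0]]

```text
clock: 9.9
position: [535.6, 49.8, 31.8]
tcp_rot: [-1.779, -2.589, -0.002]
ft_force: [-2.5, 6.5, 5.2]
finger_gap: 49.8
grip_force: 3.4
```

```bash
python3 -c "
from h import *
st()"
```

```text
t 9.9 dock [-99.8   9.   31.8] yaw err tool y vs dock y deg 0.03 tool z [ 0.     0.001 -1.   ] F dock -6.96 -0.03 5.25 gap 49.8
```

>>> arm_command:
  series:
    - [110,[0.008,0,0],[0,0,0]]
    - [110,[0,-0.007,0],[0,0,0]]
    - [110,[-0.006,0,0],[0,0,0]]
    - [110,[-0.006,0,0],[0,0,0]]
    - [110,[-0.006,0,0],[0,0,0]]
    - [110,[-0.006,0,0],[0,0,0]]
    - [110,[-0.006,0,0],[0,0,0]]
    - [110,[-0.006,0,0],[0,0,0]]
    - [110,[-0.005,0,0],[0,0,0]]
    - [110,[-0.005,0,0],[0,0,0]]
    - [110,[0,0,0],[0,0,0]]

```text
clock: 11.0
position: [542.7, 10.9, 30.7]
tcp_rot: [-1.779, -2.589, 0.0]
ft_force: [-0.9, 0.8, 0.9]
finger_gap: 50.3
grip_force: 0.9
```

```bash
python3 look.py e 65
```

```text
t 11.0 dock [-60.9   1.7  30.7] yaw err tool y vs dock y deg 0.03 tool z [-0.  0. -1.] F dock -1.08 -0.51 0.9 gap 50.3
top 96 (array([1.588e+02, 1.000e-01]), array([126.6,   3.3]), 89.9) [158.4   1.1  55.4] [[157.2, -61.1, 45.8], [159.5, 61.1, 64.4]]
top 85 (array([140. ,   0.3]), array([ 8.8, 69.5]), 0.9) [140.5  -1.   48.2] [[136.0, -32.9, 45.4], [144.3, 34.0, 52.7]]
top 565 (array([69.3,  1.4]), array([61.9, 81.9]), 0.1) [76.7 -6.9 52.9] [[44.1, -38.6, 48.4], [98.7, 39.6, 57.3]]
scene 73 (array([157.4,   3.2]), array([131.7,   7.3]), 87.3) [157.7  18.3  54.2] [[156.1, -60.0, 45.6], [163.6, 66.9, 64.7]]
scene 936 (array([12.6,  2.2]), array([172.7,  89. ]), 0.3) [29.1 15.9 54.1] [[-65.0, -37.8, 46.5], [96.0, 44.9, 59.3]]
```

>>> arm_command:
  series:
    - [110,[-0.004,0,0],[0,0,0]]
    - [110,[-0.005,0,0],[0,0,0]]
    - [110,[-0.005,0,0],[0,0,0]]
    - [110,[-0.004,0,0],[0,0,0]]
    - [110,[-0.003,0,0],[0,0,0]]
    - [110,[-0.001,0,0],[0,0,0]]
    - [110,[-0.001,0,0],[0,0,0]]
    - [110,[-0.001,0,0],[0,0,0]]
    - [110,[-0.001,0,0],[0,0,0]]

```text
clock: 12.0
position: [551.6, -12.0, 30.6]
tcp_rot: [-1.778, -2.59, 0.0]
ft_force: [-1.5, 3.7, 0.6]
finger_gap: 50.0
grip_force: 2.0
```

```bash
python3 -c "
from h import *
st()"
```

```text
t 12.0 dock [-36.4   1.7  30.6] yaw err tool y vs dock y deg 0.08 tool z [-0. -0. -1.] F dock -3.96 -0.11 0.57 gap 50.0
```

>>> arm_command:
  series:
    - [110,[-0.001,0,0],[0,0,0]]
    - [110,[-0.001,0,0],[0,0,0]]
    - [110,[-0.001,0,0],[0,0,0]]
    - [110,[-0.001,0,0],[0,0,0]]

```text
clock: 12.4
position: [553.1, -15.9, 30.6]
tcp_rot: [1.778, 2.59, -0.0]
ft_force: [-1.2, 3.3, -1.0]
finger_gap: 50.1
grip_force: 1.6
```

>>> arm_command:
  series:
    - [110,[-0.001,0,0],[0,0,0]]
    - [110,[-0.001,0,0],[0,0,0]]
    - [110,[-0.001,0,0],[0,0,0]]

```text
clock: 12.7
position: [554.2, -18.7, 30.6]
tcp_rot: [1.778, 2.59, -0.0]
ft_force: [-0.9, 2.1, -0.4]
finger_gap: 49.7
grip_force: 1.4
```

>>> arm_command:
  series:
    - [110,[-0.001,0,0],[0,0,0]]
    - [110,[-0.001,0,0],[0,0,0]]

```text
clock: 12.9
position: [554.9, -20.5, 30.6]
tcp_rot: [1.778, 2.59, -0.0]
ft_force: [-0.1, 3.3, -0.9]
finger_gap: 50.0
grip_force: 1.3
```

```bash
python3 -c "
from h import *
st()"
```

```text
t 12.9 dock [-27.2   1.8  30.6] yaw err tool y vs dock y deg 0.07 tool z [-0. -0. -1.] F dock -3.11 1.04 -0.9 gap 50.0
```

>>> arm_command:
  series:
    - [110,[-0.001,0,0],[0,0,0]]

```text
clock: 13.0
position: [555.3, -21.5, 30.6]
tcp_rot: [1.778, 2.59, -0.0]
ft_force: [-1.0, 1.8, -2.1]
finger_gap: 49.7
grip_force: 1.2
```

>>> arm_command:
  series:
    - [110,[-0.001,0,0],[0,0,0]]

```text
clock: 13.1
position: [555.7, -22.4, 30.6]
tcp_rot: [1.778, 2.59, -0.0]
ft_force: [-0.6, 2.0, -1.9]
finger_gap: 50.0
grip_force: 1.1
```

>>> arm_command:
  series:
    - [110,[-0.0005,0,0],[0,0,0]]
    - [110,[-0.0005,0,0],[0,0,0]]

```text
clock: 13.3
position: [556.0, -23.3, 30.6]
tcp_rot: [1.778, 2.59, -0.0]
ft_force: [-1.3, 1.8, -1.4]
finger_gap: 49.9
grip_force: 1.1
```

>>> arm_command:
  series:
    - [110,[-0.001,0,0],[0,0,0]]

```text
clock: 13.4
position: [556.2, -23.8, 30.7]
tcp_rot: [-1.778, -2.59, -0.0]
ft_force: [-2.0, 4.6, -0.3]
finger_gap: 49.8
grip_force: 2.7
```

>>> arm_command:
  series:
    - [110,[-0.001,0,0],[0,0,0]]

```text
clock: 13.5
position: [556.3, -24.3, 30.6]
tcp_rot: [-1.778, -2.589, -0.001]
ft_force: [-1.8, 7.4, -0.1]
finger_gap: 49.2
grip_force: 4.0
```

```bash
python3 look.py f 65
```

```text
t 13.5 dock [-23.2   1.8  30.6] yaw err tool y vs dock y deg 0.05 tool z [-0.001  0.001 -1.   ] F dock -7.56 0.94 -0.05 gap 49.2
top 92 (array([158.6,  -0.4]), array([  3.3, 127.7]), 0.7) [158.3  -3.   56.4] [[157.3, -62.3, 46.0], [159.7, 61.3, 64.2]]
top 364 (array([133. ,  -6.6]), array([88.7, 42.9]), 67.0) [128.  -10.7  52.1] [[101.7, -38.4, 46.3], [144.5, 34.9, 56.4]]
scene 70 (array([157.7,   1.6]), array([130.8,   7.2]), 87.6) [157.6  15.9  53.5] [[156.1, -58.9, 45.2], [163.4, 66.5, 63.0]]
scene 946 (array([54.5,  1.3]), array([181.2,  90.1]), 0.2) [70.7 16.  54.1] [[-27.4, -36.6, 46.2], [140.9, 44.6, 59.3]]
```

>>> arm_command:
  series:
    - [110,[-0.001,0,0],[0,0,0]]
    - [110,[0,0,0],[0,0,0]]

```text
clock: 13.8
position: [556.4, -24.7, 30.6]
tcp_rot: [-1.777, -2.588, -0.001]
ft_force: [-1.3, 7.0, -0.0]
finger_gap: 49.6
grip_force: 4.1
```

>>> arm_command:
  series:
    - [110,[-0.001,0,0],[0,0,0]]
    - [110,[0,0,0],[0,0,0]]

```text
clock: 14.0
position: [556.5, -25.0, 30.7]
tcp_rot: [-1.777, -2.588, -0.002]
ft_force: [-2.2, 10.9, 1.0]
finger_gap: 50.2
grip_force: 5.3
```

```bash
python3 -c "
from h import *
st()"
```

```text
t 14.0 dock [-22.5   1.7  30.7] yaw err tool y vs dock y deg 0.05 tool z [-0.001  0.003 -1.   ] F dock -10.95 1.86 0.96 gap 50.2
```

>>> arm_command:
  series:
    - [110,[-0.0008,0,0],[0,0,0]]
    - [110,[0,0,0],[0,0,0]]

```text
clock: 14.2
position: [556.6, -25.3, 30.6]
tcp_rot: [-1.777, -2.587, -0.003]
ft_force: [-2.4, 12.3, 3.1]
finger_gap: 50.2
grip_force: 6.3
```

>>> arm_command:
  series:
    - [110,[-0.0006,0,0],[0,0,0]]
    - [110,[0,0,0],[0,0,0]]

```text
clock: 14.4
position: [556.6, -25.5, 30.7]
tcp_rot: [-1.776, -2.586, -0.003]
ft_force: [-2.0, 14.4, 2.1]
finger_gap: 49.9
grip_force: 7.1
```

```bash
python3 -c "
from h import *
st()"
```

```text
t 14.4 dock [-22.    1.6  30.7] yaw err tool y vs dock y deg 0.04 tool z [-0.002  0.004 -1.   ] F dock -14.2 3.29 2.13 gap 49.9
```

>>> arm_command:
  series:
    - [110,[-0.0005,0,0],[0,0,0]]
    - [110,[0,0,0],[0,0,0]]
    - [110,[0,0,0],[0,0,0]]
    - [110,[0,0,0],[0,0,0]]
    - [110,[0,0,0],[0,0,0]]
    - [110,[0,0,0],[0,0,0]]
    - [110,[0,0,0],[0,0,0]]
    - [110,[0,0,0],[0,0,0]]

```text
clock: 15.2
position: [556.7, -25.6, 30.7]
tcp_rot: [-1.776, -2.586, -0.003]
ft_force: [-2.9, 14.3, 3.3]
finger_gap: 49.8
grip_force: 7.6
```

```bash
python3 -c "
from h import *
st()"
```

```text
t 15.2 dock [-21.8   1.6  30.7] yaw err tool y vs dock y deg 0.04 tool z [-0.002  0.004 -1.   ] F dock -14.35 2.45 3.29 gap 49.8
```

>>> arm_command:
  series:
    - [110,[-0.0005,0,0],[0,0,0]]
    - [110,[0,0,0],[0,0,0]]
    - [110,[0,0,0],[0,0,0]]
    - [110,[0,0,0],[0,0,0]]
    - [110,[0,0,0],[0,0,0]]

```text
clock: 15.7
position: [556.7, -25.8, 30.7]
tcp_rot: [-1.776, -2.586, -0.004]
ft_force: [-3.1, 16.6, 3.6]
finger_gap: 49.6
grip_force: 8.3
```

>>> arm_command:
  series:
    - [110,[0.0002,0,0],[0,0,0]]
    - [110,[0.0002,0,0],[0,0,0]]
    - [110,[0.0002,0,0],[0,0,0]]
    - [110,[0.0002,0,0],[0,0,0]]
    - [110,[0.0002,0,0],[0,0,0]]
    - [110,[0.0002,0,0],[0,0,0]]
    - [110,[0.0002,0,0],[0,0,0]]
    - [110,[0.0002,0,0],[0,0,0]]
    - [110,[0.0002,0,0],[0,0,0]]
    - [110,[0.0002,0,0],[0,0,0]]
    - [110,[0.0002,0,0],[0,0,0]]
    - [110,[0.0002,0,0],[0,0,0]]
    - [110,[0.0002,0,0],[0,0,0]]
    - [110,[0.0002,0,0],[0,0,0]]
    - [110,[0.0002,0,0],[0,0,0]]
    - [110,[0.0002,0,0],[0,0,0]]
    - [110,[0.0002,0,0],[0,0,0]]
    - [110,[0.0002,0,0],[0,0,0]]
    - [110,[0.0002,0,0],[0,0,0]]
    - [110,[0.0002,0,0],[0,0,0]]

```text
clock: 17.7
position: [556.6, -24.9, 30.6]
tcp_rot: [-1.777, -2.59, -0.0]
ft_force: [-0.4, 5.7, -1.2]
finger_gap: 50.0
grip_force: 2.4
```

```bash
python3 -c "
from h import *
st()"
```

```text
t 17.7 dock [-22.5   1.8  30.6] yaw err tool y vs dock y deg 0.07 tool z [-0.     0.001 -1.   ] F dock -5.51 1.69 -1.18 gap 50.0
```

>>> arm_command:
  series:
    - [110,[0.0001,0,0],[0,0,0]]
    - [110,[0.0001,0,0],[0,0,0]]
    - [110,[0.0001,0,0],[0,0,0]]
    - [110,[0.0001,0,0],[0,0,0]]
    - [110,[0.0001,0,0],[0,0,0]]
    - [110,[0.0001,0,0],[0,0,0]]
    - [110,[0.0001,0,0],[0,0,0]]
    - [110,[0.0001,0,0],[0,0,0]]
    - [110,[0.0001,0,0],[0,0,0]]
    - [110,[0.0001,0,0],[0,0,0]]
    - [110,[0.0001,0,0],[0,0,0]]
    - [110,[0.0001,0,0],[0,0,0]]
    - [110,[0.0001,0,0],[0,0,0]]
    - [110,[0.0001,0,0],[0,0,0]]
    - [110,[0.0001,0,0],[0,0,0]]
    - [110,[0.0001,0,0],[0,0,0]]
    - [110,[0.0001,0,0],[0,0,0]]
    - [110,[0.0001,0,0],[0,0,0]]
    - [110,[0.0001,0,0],[0,0,0]]
    - [110,[0.0001,0,0],[0,0,0]]

```text
clock: 19.7
position: [556.6, -23.9, 30.9]
tcp_rot: [1.777, 2.59, -0.0]
ft_force: [-0.3, 0.0, -0.1]
finger_gap: 49.9
grip_force: 0.0
```

>>> arm_command:
  series:
    - [110,[0.0001,0,0],[0,0,0]]
    - [110,[0.0001,0,0],[0,0,0]]
    - [110,[0.0001,0,0],[0,0,0]]
    - [110,[0.0001,0,0],[0,0,0]]
    - [110,[0.0001,0,0],[0,0,0]]
    - [110,[0.0001,0,0],[0,0,0]]
    - [110,[0.0001,0,0],[0,0,0]]
    - [110,[0.0001,0,0],[0,0,0]]
    - [110,[0.0001,0,0],[0,0,0]]
    - [110,[0.0001,0,0],[0,0,0]]
    - [110,[0.0001,0,0],[0,0,0]]
    - [110,[0.0001,0,0],[0,0,0]]
    - [110,[0.0002,0,0],[0,0,0]]
    - [110,[0.0002,0,0],[0,0,0]]
    - [110,[0.0002,0,0],[0,0,0]]
    - [110,[0.0002,0,0],[0,0,0]]
    - [110,[0.0003,0,0],[0,0,0]]
    - [110,[0.0003,0,0],[0,0,0]]
    - [110,[0.0003,0,0],[0,0,0]]
    - [110,[0.0003,0,0],[0,0,0]]

```text
clock: 21.7
position: [554.9, -20.5, 30.6]
tcp_rot: [-1.778, -2.59, 0.0]
ft_force: [0.5, 0.6, 0.2]
finger_gap: 50.0
grip_force: 0.0
```

```bash
python3 -c "
from h import *
st()"
```

```text
t 21.7 dock [-27.2   1.8  30.6] yaw err tool y vs dock y deg 0.07 tool z [-0. -0. -1.] F dock -0.4 0.7 0.18 gap 50.0
```

Contact is free. I'll retreat back and up, clear of the view, then look.

>>> arm_command:
  series:
    - [110,[0.006,0,0],[0,0,0]]
    - [110,[0.015,0,0],[0,0,0]]
    - [110,[0.02,0,0],[0,0,0]]
    - [110,[0.02,0,-0.02],[0,0,0]]
    - [110,[0,0,-0.04],[0,0,0]]
    - [110,[0,0,-0.04],[0,0,0]]
    - [110,[0,0,-0.04],[0,0,0]]
    - [110,[0.04,0,-0.03],[0,0,0]]
    - [110,[0.04,0,0],[0,0,0]]
    - [110,[0,0,0],[0,0,0]]

```text
clock: 22.7
position: [501.9, 115.2, 201.7]
tcp_rot: [-1.773, -2.593, -0.003]
ft_force: [0.5, -0.3, -0.2]
finger_gap: 50.2
grip_force: 0.0
```

```bash
python3 look.py g 57 s
python3 - <<'E'
from h import *
p=np.load("top_g.npz")["p"][170:290,240:430,::-1]
cv2.imwrite("pics/gt.png",cv2.resize(p,None,fx=4,fy=4,interpolation=cv2.INTER_CUBIC))
E
```

```text
t 22.7 dock [-172.9    1.   201.7] yaw err tool y vs dock y deg 0.28 tool z [ 0.     0.002 -1.   ] F dock 0.44 0.31 -0.19 gap 50.2
top 1869 (array([66.1,  1.9]), array([158. ,  82.4]), 0.1) [63.9  1.3 52.6] [[-10.4, -37.7, 47.7], [140.9, 40.9, 56.4]]
scene 985 (array([65.2,  1.4]), array([158.4,  90. ]), 1.1) [62.3 10.  53.8] [[-11.9, -37.3, 46.1], [140.9, 44.6, 56.7]]
```

View pics/g.png

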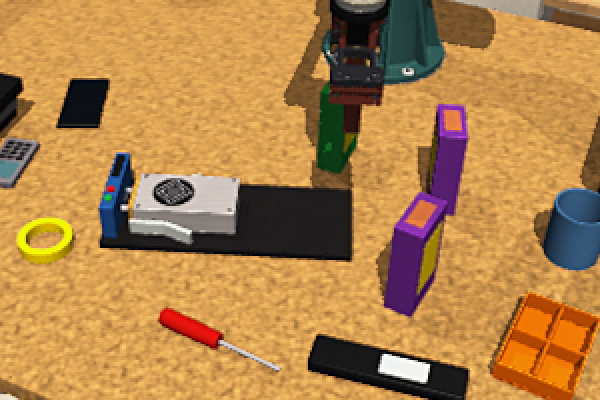

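View pics/gt.png

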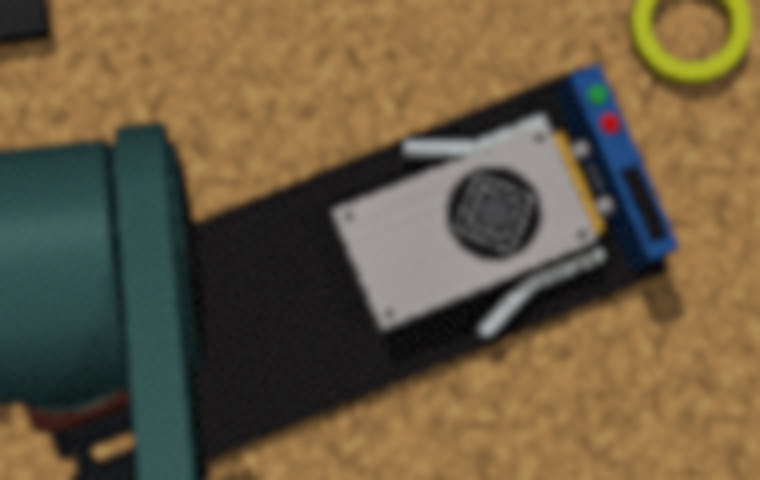

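The supply lies fan up and square between the rails, with its nose on the plate at top-crop (580,185) and no visible gap. The look-alikes and bystanders are where they were. I'm handing in.

```bash
python3 -c "
from workcell import job
print(job.close_job())"
```

```text
the job is handed in; nothing more can be done
None
```

I toppled the supply fan side up, slid it home square between the rails and pressed it on the plate with roughly 13–14 N (wrist force less the sliding friction). I eased off slowly, it looked to be still touching the plate with nothing else moved, and I handed the job in at about 23 s.

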